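# Open a push-and-turn chemical bottle and lay its cap in the tray

## Robot

A 6-joint arm with a two-finger parallel gripper is mounted at the origin on the work surface. World frame = base frame: x ahead of the robot, y to its left, z up, the work surface at z = 0. Lengths are in mm, angles in rad, forces in N, time in s.
With the tool pointing down it reaches from about 250 to 850 mm from the base axis. Payload 12.5 kg.
Tool frame: the origin (TCP) lies midway between the tips of the shut fingers; the grasp point (between the pads) lies 19 mm behind it; z points along the fingers, y is the line along which they close (so a half turn about z gives the same grasp; the last joint's range is limited). The gripper opens to 93 mm and grips with 3 to 60 N. Pads are 15 mm wide; open, the fingers measure 128 mm over their backs; the gripper's body (75 mm by 188 mm) begins 65 mm behind the grasp point.
Start: joints at [1.245, 0.351, 1.652, -0, 1.139, -0.085], TCP at [131.132, 534.124, 218.633] pointing down, gripper open.
Joint ranges: [-2.75, 2.75], [-0.79, 2.1], [0.01, 2.65], [-1.57, 4.71], [0.07, 3.14], [-2.87, 2.87]. Speed limits (rad/s): [2.22, 2.22, 2.79, 3.14, 3.14, 3.14].

## Interface

Orientations are given as a unit quaternion [w, x, y, z].
In Python, from plant import r, vision, ticket gives the robot as it stands.
- The arm moves only by the tool carry_out, never from a script. Its argument "rows" is a list of rows, each a list of 5 numbers: the shift along the tool's x, y, z in m, then the turn about the tool's z in degrees, then the opening, from 0 (shut) to 1 (fully open). A call has 1 to 12 rows; each row shifts and turns the commanded pose from where the row before left it, along the tool's axes as they then stand; what a row does not reach is not made up. A row lasts 1/10 s, in which the tool goes at most 50 mm and 8.59 degrees, less where a joint would pass 70% of its speed; a pose out of reach is approached as far as the arm can. A call with a gripper value outside its range is refused whole. The fingers move at their own pace and stop on an object; "newtons" is the grip in N (left out, the last holds). Time passes only in rows, so rows that do not move let the fingers close. It gives the time, the measured TCP pose, the force, the opening and the grip force at its end, in the units of the state.
- r.get_state(): the state, without advancing time (a new reading comes with each control period).
- vision.get_image(name): name is "scene" or "top" or "wrist"; returns the picture (480x640x3 uint8, red, green, blue); there is no depth.
- vision.calibration(name): a dict with "intrinsics" (3x3 intrinsics, pixels), "distortion" ([k1, k2, p1, p2, k3] as OpenCV has them; the pictures are not rectified), "T" (4x4, takes a point from camera to world coordinates); the wrist camera has in their place "mount" (4x4, takes a point from camera to tool coordinates, whose origin is the TCP and whose axes are the flange's). Camera axes: x right, y up, looking along -z (the intrinsics and any distortion apply to the point x, -y, -z); pixel columns grow to the right and rows downward; lengths in mm; the calibration is good to about 2 mm. A picture is of the moment at which its call begins: read the wrist's pose just before it. calibration takes no time and is no camera call.
- ticket.close_job(): hands the job in; it is judged then, once.
The state is a dict: "clock": time; "qpos": joint angles; "qvel": joint speeds; "joint_torque": joint torques, N m; "ee_pos": TCP position; "orientation": TCP orientation; "contact_force": force on the tool from outside, world axes, zero at the start; "wrist_torque": the same for the moment, N m; "finger_gap": finger opening in mm; "finger_force": force on a finger pad.
Only numpy, scipy, OpenCV 4.12 (cv2) and the standard library are available. Lean on these libraries where they do the work, as an engineer would, in place of code of your own. Each camera call takes 0.05 s, during which the arm holds its last target. There are 200 camera calls.

## Task

Open the tall square chemical bottle standing in the grey carrier: press its child-resistant cap down against its spring and, keeping it pressed, turn it anticlockwise until it comes free; be gentle and use little more force than the cap needs, because the neck cracks. Lift the cap off and set it down gently, top up, near the middle of the shallow white tray, and let go; leave the bottle standing in its cell and do not disturb the two low bottles or the beaker.

Things in the scene. Friction and masses are not known exactly. Their poses are not given: they have to be found in the camera images.
- cap_centre (a point): Centre (half-way up, on the axis) of the push-and-turn cap: black ribbed plastic, 54 mm diameter, 30 mm high, 50 g; top 15 mm above, lower edge 15 mm below this point; z along its axis. Closed at the start on the tall bottle's neck, 147 mm above the bottle's origin. Grip it by its ribbed sides; three lugs inside it sit in notches of the neck, and unpressed it turns only about 5 degrees.
- cap: The same cap; origin at the centre of its lower edge. A sprung disc inside pushes it up: it starts to yield at 6.5 N; 14 N press it down 3 mm, where its lugs clear the notches; at 4.2 mm (17 N) it meets a hard stop, and more force only loads the neck. Its x axis runs along one lug and, when closed, along the bottle's x to within 5 degrees.
- bottle_rim (a point): Centre of the rim of the tall bottle's neck, inside the cap, 150 mm above the bottle's origin. The cap turns anticlockwise (seen from above) while pressed; after some 15 degrees the neck's teeth hold it down by themselves; from about 46 degrees (0.80 rad) its lugs are in the way out and it lifts straight off; at about 61 degrees (1.06 rad) a stop ends the turn.
- bottle: The tall bottle with the push-and-turn cap: square white plastic, 70 x 70 mm, shoulder 118 mm high, neck 36 mm in diameter up to 150 mm, 0.3 to 0.5 kg. Origin at the centre of its underside, axes square to its sides. The cell stops it turning and its springy rubber lips hold it by friction: it may stand 0 to 10 mm above the cell floor and slides down under a press of 3 to 9 N. 162 mm high with its cap.
- carrier: Grey plastic bottle carrier screwed to the bench: three square rubber-lipped cells in a row along its y axis, 77.5 mm apart, cell floors 5 mm and walls 75 mm above the bench. Origin at the centre of its underside. The tall bottle may stand in any of the cells.
- tray: Shallow white plastic tray, 180 x 180 mm outside, 16 mm high, walls and floor 5 mm thick. Origin at the centre of its underside, inner floor 5 mm above it. x and y square to its sides, z up. 0.5 kg, loose on the bench.
- dropper_bottle: Low white square bottle with a pointed black nozzle, 70 x 70 mm, 92 mm high, in another cell of the carrier. Origin at the centre of its underside. Leave alone.
- jar: Low white square jar with a smooth white lid, 70 x 70 mm, 73 mm high, in another cell of the carrier. Origin at the centre of its underside. Leave alone.
- beaker: Glass beaker, 70 mm diameter, 90 mm high, standing beyond the carrier and the tray. Origin at the centre of its underside. Leave alone.

How it is judged:
By the outcome, as a careful person would: the job done as asked, in the order asked, and still so for the second after the job is handed in, with the robot touching nothing.
It also fails if it takes over 70 s, if anything falls off the work surface, if the arm or the gripper's body presses on something with over 40 N, if the wrist force passes 120 N, or if a joint passes its speed limit or range.

## Working session

There is one attempt and no reset: what is moved stays moved. The work goes in short steps, Python scripts to look and compute and a tool call to move; the robot and the scene stay as the last step left them, time stands still between calls to the robot, and variables do not carry over. Pictures are saved under pics/ and viewed, at most 10 in all, crops included, and the job is handed in when it is done.

Besides the shell and the picture viewer there is one more tool, called as name([rows], argument=value, ...), one row to a line, values as JSON. carry_out: Moves the arm, as the interface text tells. Its arguments: {"type":"object","properties":{"rows":{"type":"array"},"newtons":{"type":"number"}},"required":["rows"]}

```bash
mkdir -p pics; cat > h.py <<'E'
import numpy as np,cv2
from plant import r,vision,ticket
def save(n,f):
    im=vision.get_image(n); cv2.imwrite(f,im[:,:,::-1]); return im
def ray(n,uv,T=None):
    c=vision.calibration(n); T=np.array(c["T"]) if T is None else T
    p=cv2.undistortPoints(np.array([[uv]],float),np.array(c["intrinsics"]),np.array(c["distortion"]))[0,0]
    return T[:3,3],T[:3,:3]@np.array([p[0],-p[1],-1])
def atz(n,uv,z,T=None):
    o,d=ray(n,uv,T); return o+d*(z-o[2])/d[2]
def proj(n,P,T=None):
    c=vision.calibration(n); T=np.array(c["T"]) if T is None else T
    q=(np.array(P,float)-T[:3,3])@T[:3,:3]; q=q*[1,-1,-1]
    return cv2.projectPoints(q.reshape(-1,1,3),np.zeros(3),np.zeros(3),np.array(c["intrinsics"]),np.array(c["distortion"]))[0][:,0]
def wristT(s):
    from scipy.spatial.transform import Rotation as R
    T=np.eye(4); T[:3,:3]=R.from_quat(np.roll(s["orientation"],-1)).as_matrix(); T[:3,3]=s["ee_pos"]
    return T@np.array(vision.calibration("wrist")["mount"])
E
python3 - <<'E'
from h import *
print(r.get_state())
a=save("top","pics/top.png");b=save("scene","pics/scene.png")
for n in("top","scene"):print(vision.calibration(n))
print(vision.calibration("wrist"))
E
```

```text
{'clock': 0.0, 'qpos': array([ 1.24538670e+00,  3.51254049e-01,  1.65239147e+00, -1.96721772e-05,
        1.13910561e+00, -8.46031778e-02]), 'qvel': array([ 0.00085009,  0.00024143,  0.00079141,  0.00051445, -0.00082943,
        0.00113761]), 'joint_torque': array([ 8.89096123e-05, -4.97327614e+01, -2.85249621e+01,  6.99000154e-02,
        2.58343597e-02, -1.23653385e-04]), 'ee_pos': array([131.04242878, 533.81913705, 218.10407289]), 'orientation': array([-1.09173516e-04,  1.20108409e-01,  9.92760613e-01, -5.68928503e-04]), 'contact_force': array([ 1.33551906, -0.25776815,  0.43512537]), 'wrist_torque': array([ 0.03724241, -0.01929928,  0.01535427]), 'finger_force': 0.0, 'finger_gap': 92.71289133560755}
{'intrinsics': array([[591.71052493,   0.        , 313.65957236],
       [  0.        , 591.71052493, 238.39444126],
       [  0.        ,   0.        ,   1.        ]]), 'distortion': array([0.03660231, 0.        , 0.        , 0.        , 0.        ]), 'T': array([[-9.37781268e-03,  9.95828016e-01, -9.07668383e-02,
         5.33253749e+02],
       [-9.99363903e-01, -1.24568650e-02, -3
[... 726 characters left out ...]
02],
       [ 0.00000000e+00,  0.00000000e+00,  0.00000000e+00,
         1.00000000e+00]])}
{'intrinsics': array([[399.90932766,   0.        , 315.83657402],
       [  0.        , 399.90932766, 245.94156079],
       [  0.        ,   0.        ,   1.        ]]), 'distortion': array([-0.01867517,  0.        ,  0.        ,  0.        ,  0.        ]), 'mount': array([[-3.29194800e-04,  9.66911638e-01,  2.55111303e-01,
         7.09054092e+01],
       [ 9.99999672e-01,  5.07148149e-04, -6.31774264e-04,
        -5.63241309e-01],
       [-7.40249114e-04,  2.55111011e-01, -9.66911487e-01,
        -1.65108134e+02],
       [ 0.00000000e+00,  0.00000000e+00,  0.00000000e+00,
         1.00000000e+00]])}
```

View pics/top.png

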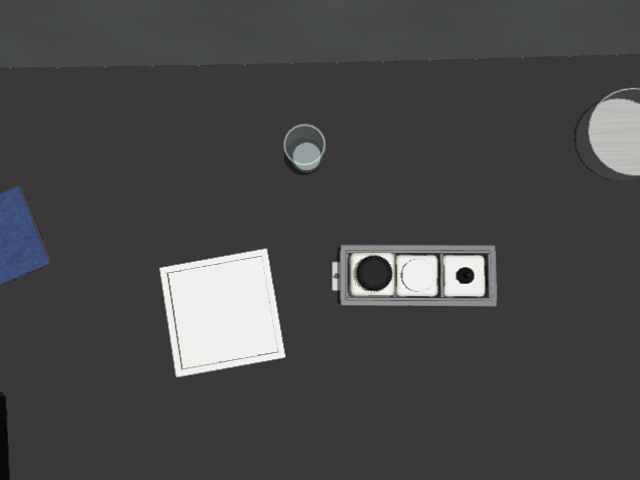

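View pics/scene.png

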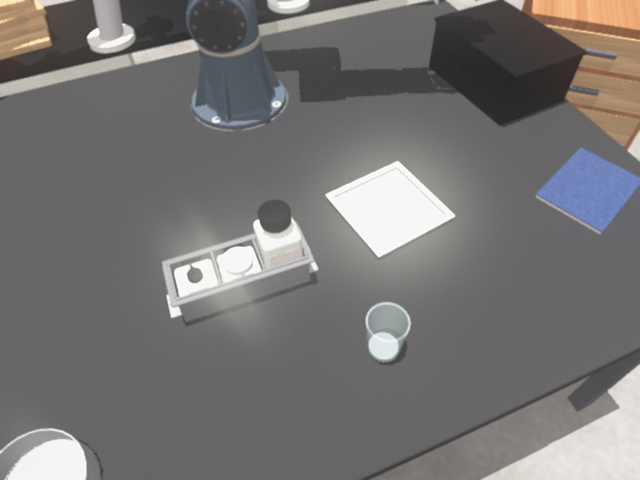

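```bash
python3 - <<'E'
from h import *
a=cv2.imread("pics/top.png");b=cv2.imread("pics/scene.png")
A=cv2.resize(a[243:308,332:402],None,fx=5,fy=5,interpolation=3)
B=cv2.resize(b[195:275,245:325],None,fx=5,fy=5,interpolation=3)
m=np.zeros((400,760,3),np.uint8);m[:325,:350]=A;m[:,360:]=B
cv2.imwrite("pics/crop.png",np.clip(m.astype(float)*1.7+15,0,255).astype(np.uint8))
for z in(167,172,177):print(z,atz("top",(374,273),z),proj("scene",atz("top",(374,273),z)))
print("carrier",[atz("top",p,75).round(1) for p in((341,246),(495,246),(496,305),(341,305))])
C=[atz("top",p,16)for p in((160,267),(267,250),(284,357),(177,376))]
print("tray",np.round(C,1),np.mean(C,0))
E
```

```text
167 [561.09876866 -71.8605345  167.        ] [[273.78460891 212.21133365]]
172 [560.94141178 -71.52333803 172.        ] [[273.65373789 210.05568677]]
177 [560.7840549  -71.18614157 177.        ] [[273.52171289 207.87938536]]
carrier [array([609.1, -24.5,  75. ]), array([ 606.1, -275.7,   75. ]), array([ 510.4, -273.6,   75. ]), array([512.2, -23.2,  75. ])]
tray [[580.5 294.   16. ]
 [608.2 104.9  16. ]
 [422.6  75.8  16. ]
 [391.7 261.3  16. ]] [500.7685358 183.9939542  16.       ]
```

View pics/crop.png

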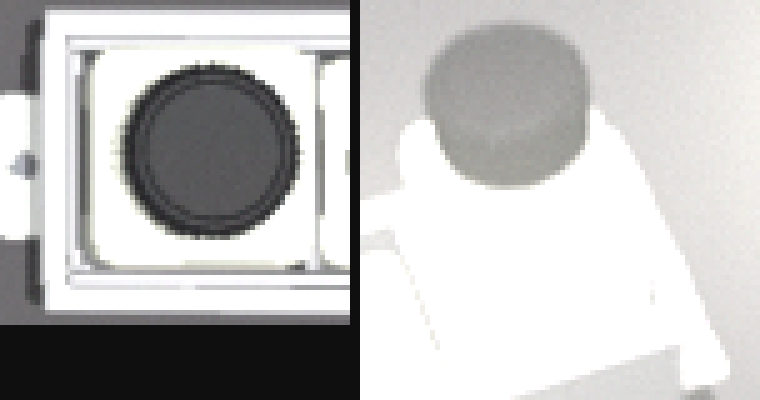

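The scene picture's crop puts the cap top at about (274.4, 211.6). In the top picture its centre is (374.4, 272.8), so its top is at z ≈ 168. The bottle is in the +y end cell, and the tray centre is near (501, 184). First I turn the tool to a comfortable wrist angle.

carry_out([
  [0,0,0,8.4,1],
  [0,0,0,8.4,1],
  [0,0,0,8.4,1],
  [0,0,0,8.4,1],
  [0,0,0,8.4,1],
  [0,0,0,8.4,1],
  [0,0,0,8.4,1],
  [0,0,0,8.4,1],
  [0,0,0,8.4,1],
  [0,0,0,8.4,1],
  [0,0,0,0,1],
])

```text
clock: 1.2
ee_pos: [131.1, 534.0, 218.4]
orientation: [0.0, 0.754, 0.657, -0.0]
contact_force: [0.2, -0.9, 0.2]
finger_gap: 92.7
finger_force: 0.0
```

```bash
cat >> h.py <<'E'
def delta(P):
    s=r.get_state();T=wristT(s)@np.linalg.inv(np.array(vision.calibration("wrist")["mount"]))
    return (T[:3,:3].T@(np.array(P)-T[:3,3])).round(1),s
E
python3 - <<'E'
from h import *
for z in (164,168,172):print(z,proj("scene",atz("top",(374.4,272.8),z)),atz("top",(374.4,272.8),z))
d,s=delta((561,-35,235)); print(d,s["ee_pos"],s["qpos"],s["contact_force"])
E
```

```text
164 [[273.57323683 213.72500819]] [561.4854213 -72.6636953 164.       ]
168 [[273.46933754 212.01110679]] [561.35821907 -72.39123093 168.        ]
172 [[273.36470863 210.28412396]] [561.23101684 -72.11876657 172.        ]
[-504.3  504.3  -16.4] [131.0888116  533.97639992 218.3711327 ] [ 1.24539589e+00  3.50975917e-01  1.65208975e+00 -1.45365356e-05
  1.13909572e+00  1.38372141e+00] [ 0.15357352 -0.85951954  0.21523099]
```

carry_out([
  [-0.02,0.019,-0.006,0,1],
  [-0.035,0.033,-0.005,0,1],
  [-0.035,0.033,-0.005,0,1],
  [-0.035,0.033,0,0,1],
  [-0.035,0.033,0,0,1],
  [-0.035,0.033,0,0,1],
  [-0.035,0.033,0,0,1],
  [-0.035,0.033,0,0,1],
  [-0.035,0.033,0,0,1],
  [-0.035,0.033,0,0,1],
  [-0.035,0.033,0,0,1],
  [-0.035,0.033,0,0,1],
])

```text
clock: 2.4
ee_pos: [455.4, 79.1, 234.7]
orientation: [0.0, 0.752, 0.659, 0.0]
contact_force: [0.7, 1.1, -0.3]
finger_gap: 93.1
finger_force: 0.0
```

carry_out([
  [-0.035,0.033,0,0,1],
  [-0.035,0.033,0,0,1],
  [-0.035,0.033,0,0,1],
  [-0.02,0.02,0,0,1],
  [-0.011,0.007,0,0,1],
  [0,0,0,0,1],
  [0,0,0,0,1],
  [0,0,0,0,1],
])

```text
clock: 3.2
ee_pos: [560.5, -69.6, 234.8]
orientation: [-0.0, 0.753, 0.658, 0.0]
contact_force: [-0.2, -0.2, -0.2]
finger_gap: 93.2
finger_force: 0.0
```

```bash
python3 - <<'E'
from h import *
d,s=delta((561.3,-72.4,235)); print(d,s["ee_pos"],s["qpos"],s["contact_force"])
T=wristT(s); save("wrist","pics/w1.png"); print(proj("wrist",[[561.3,-72.4,z] for z in(164,168,172)],T))
E
```

```text
[-2.7  1.2 -0.2] [560.47301053 -69.56285952 234.84889731] [-2.05988323e-01  3.61566209e-01  1.59409368e+00  1.70720602e-04
  1.18600389e+00 -7.20610097e-02] [-0.16446078 -0.22018859 -0.24346953]
[[318.44585    262.65448253]
 [318.4811882  264.60026866]
 [318.51766694 266.60897241]]
```

View pics/w1.png

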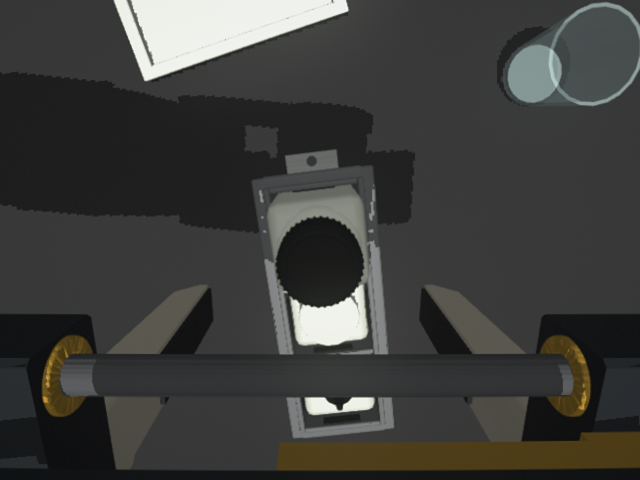

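The wrist picture shows the cap centred at (320, 262). I predicted (318.5, 264.6), so it agrees to within 1–2 mm. The fingers clear the cap on both sides, so I descend and grip.

carry_out([
  [-0.003,0.002,0.01,0,1],
  [0,0,0.02,0,1],
  [0,0,0.02,0,1],
  [0,0,0.02,0,1],
  [0,0,0.015,0,1],
  [0,0,0.01,0,1],
  [0,0,0.004,0,1],
  [0,0,0,0,1],
  [0,0,0,0,1],
])

```text
clock: 4.15
ee_pos: [563.0, -74.1, 136.2]
orientation: [0.0, 0.754, 0.657, 0.0]
contact_force: [0.2, -0.5, 0.1]
finger_gap: 92.7
finger_force: 0.0
```

carry_out([
  [0,0,0,0,0.5],
  [0,0,0,0,0.5],
  [0,0,0,0,0.5],
  [0,0,0,0,0.5],
  [0,0,0,0,0.5],
  [0,0,0,0,0.5],
  [0,0,0,0,0.5],
  [0,0,0,0,0.5],
], newtons=10)

```text
clock: 4.95
ee_pos: [562.6, -74.0, 135.7]
orientation: [-0.0, 0.754, 0.657, -0.0]
contact_force: [-1.1, 0.1, 1.0]
finger_gap: 53.7
finger_force: 10.0
```

carry_out([
  [0,0,0,0,0.65],
  [0,0,0,0,0.65],
  [0.002,0,0,0,0.65],
  [0,0,0,0,0.65],
  [0,0,0,0,0.5],
  [0,0,0,0,0.5],
  [0,0,0,0,0.5],
  [0,0,0,0,0.5],
], newtons=40)

```text
clock: 5.75
ee_pos: [562.8, -72.0, 135.6]
orientation: [-0.0, 0.754, 0.657, -0.0]
contact_force: [0.8, 1.0, 1.0]
finger_gap: 53.1
finger_force: 40.0
```

carry_out([
  [0,0,0.0005,0,0.5],
  [0,0,0.0005,0,0.5],
  [0,0,0,0,0.5],
  [0,0,0,0,0.5],
])

```text
clock: 6.15
ee_pos: [563.1, -72.1, 134.9]
orientation: [0.0, 0.754, 0.657, 0.0]
contact_force: [-1.6, 0.6, 5.3]
finger_gap: 53.3
finger_force: 40.0
```

carry_out([
  [0,0,0.0005,0,0.5],
  [0,0,0.0005,0,0.5],
  [0,0,0,0,0.5],
  [0,0,0,0,0.5],
])

```text
clock: 6.55
ee_pos: [563.0, -72.1, 133.7]
orientation: [0.0, 0.754, 0.657, 0.0]
contact_force: [-0.3, 0.8, 4.7]
finger_gap: 52.8
finger_force: 40.0
```

carry_out([
  [0,0,0.0005,0,0.5],
  [0,0,0.0005,0,0.5],
  [0,0,0,0,0.5],
  [0,0,0,0,0.5],
])

```text
clock: 6.95
ee_pos: [563.0, -72.1, 132.6]
orientation: [0.0, 0.754, 0.657, 0.0]
contact_force: [0.6, -0.1, 4.7]
finger_gap: 53.4
finger_force: 40.0
```

carry_out([
  [0,0,0.0005,0,0.5],
  [0,0,0.0005,0,0.5],
  [0,0,0,0,0.5],
  [0,0,0,0,0.5],
])

```text
clock: 7.35
ee_pos: [562.9, -72.1, 131.6]
orientation: [-0.0, 0.754, 0.657, -0.0]
contact_force: [0.2, -0.8, 3.9]
finger_gap: 53.0
finger_force: 40.0
```

carry_out([
  [0,0,0.0005,0,0.5],
  [0,0,0.0005,0,0.5],
  [0,0,0,0,0.5],
  [0,0,0,0,0.5],
])

```text
clock: 7.75
ee_pos: [562.8, -72.1, 130.5]
orientation: [-0.0, 0.754, 0.657, -0.0]
contact_force: [0.4, 0.7, 2.9]
finger_gap: 52.9
finger_force: 40.0
```

carry_out([
  [0,0,0.0005,0,0.5],
  [0,0,0.0005,0,0.5],
  [0,0,0,0,0.5],
  [0,0,0,0,0.5],
])

```text
clock: 8.15
ee_pos: [562.9, -72.0, 129.5]
orientation: [-0.0, 0.754, 0.657, -0.0]
contact_force: [1.1, 0.7, 4.3]
finger_gap: 53.0
finger_force: 40.0
```

carry_out([
  [0,0,0.0005,0,0.5],
  [0,0,0.0005,0,0.5],
  [0,0,0,0,0.5],
  [0,0,0,0,0.5],
])

```text
clock: 8.55
ee_pos: [562.9, -72.0, 128.6]
orientation: [-0.0, 0.754, 0.657, -0.0]
contact_force: [-0.1, -0.8, 4.7]
finger_gap: 53.1
finger_force: 40.0
```

```bash
python3 - <<'E'
from h import *
print(r.get_state()["ee_pos"],r.get_state()["contact_force"])
b=save("scene","pics/s2.png")[:,:,::-1]
a=cv2.imread("pics/scene.png")
m=np.hstack([cv2.resize(x[180:270,230:315],None,fx=4.5,fy=4.5,interpolation=3) for x in(a,b)])
cv2.imwrite("pics/s2c.png",np.clip(m.astype(float)*1.3+10,0,255).astype(np.uint8));print(m.shape)
E
```

```text
[562.87546765 -72.04574334 128.56905601] [-0.11273363 -0.78149982  4.67528405]
(405, 764, 3)
```

View pics/s2c.png

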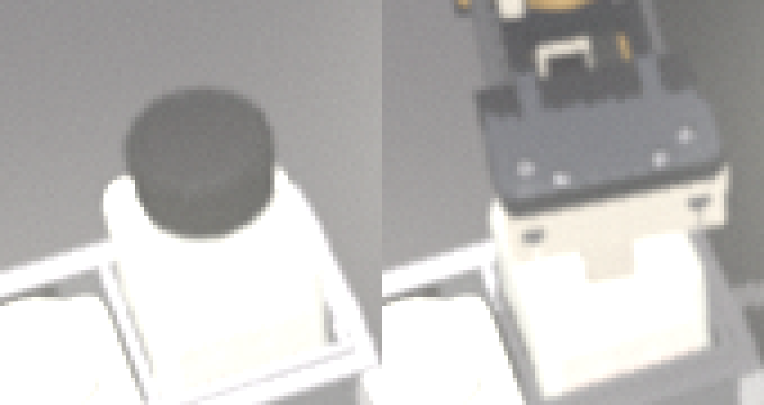

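The bottle's shoulder corner moved from row 185 to about row 200 in the enlarged crop. That is ≈ 7 mm, so the bottle slides down with the cap and the grip isn't slipping. I keep pressing.

carry_out([
  [0,0,0.0005,0,0.5],
  [0,0,0.0005,0,0.5],
  [0,0,0,0,0.5],
  [0,0,0,0,0.5],
])

```text
clock: 9.0
ee_pos: [562.9, -72.1, 127.8]
orientation: [0.0, 0.754, 0.657, 0.0]
contact_force: [-0.5, 0.4, 6.7]
finger_gap: 52.7
finger_force: 40.0
```

carry_out([
  [0,0,0.0005,0,0.5],
  [0,0,0.0005,0,0.5],
  [0,0,0,0,0.5],
  [0,0,0,0,0.5],
])

```text
clock: 9.4
ee_pos: [562.9, -72.0, 127.0]
orientation: [0.0, 0.754, 0.657, 0.0]
contact_force: [-1.7, 0.5, 8.7]
finger_gap: 53.3
finger_force: 40.0
```

carry_out([
  [0,0,0.0005,0,0.5],
  [0,0,0.0005,0,0.5],
  [0,0,0,0,0.5],
  [0,0,0,0,0.5],
])

```text
clock: 9.8
ee_pos: [563.0, -72.1, 126.2]
orientation: [0.0, 0.754, 0.657, 0.0]
contact_force: [-3.1, -0.0, 11.1]
finger_gap: 53.3
finger_force: 40.0
```

carry_out([
  [0,0,0.0005,0,0.5],
  [0,0,0.0005,0,0.5],
  [0,0,0,0,0.5],
  [0,0,0,0,0.5],
])

```text
clock: 10.2
ee_pos: [563.0, -72.0, 125.4]
orientation: [0.0, 0.754, 0.657, 0.0]
contact_force: [-2.6, 0.7, 12.7]
finger_gap: 53.3
finger_force: 40.0
```

carry_out([
  [0,0,0.0005,0,0.5],
  [0,0,0.0003,0,0.5],
  [0,0,0,0,0.5],
  [0,0,0,0,0.5],
])

```text
clock: 10.6
ee_pos: [563.0, -72.0, 124.8]
orientation: [0.0, 0.754, 0.657, 0.0]
contact_force: [-4.7, 2.7, 14.5]
finger_gap: 53.3
finger_force: 40.0
```

```bash
python3 - <<'E'
from h import *
s=r.get_state();print(s["ee_pos"],s["contact_force"],s["wrist_torque"])
E
```

```text
[562.99624208 -72.04775453 124.78398674] [-4.69790745  2.7175796  14.54904446] [ 0.07014099  0.8014082  -0.07603126]
```

carry_out([
  [0,-0.0005,0.0003,0,0.5],
  [0,0,0,0,0.5],
  [0,0,0,-2,0.5],
  [0,0,0,-3,0.5],
  [0,0,0,-3,0.5],
  [0,0,0,0,0.5],
])

```text
clock: 11.2
ee_pos: [563.2, -72.1, 124.7]
orientation: [0.001, 0.705, 0.709, 0.001]
contact_force: [-1.8, 0.2, 14.8]
finger_gap: 53.0
finger_force: 40.0
```

```bash
python3 - <<'E'
from h import *
s=r.get_state();print(s["ee_pos"],s["contact_force"],s["wrist_torque"],s["qpos"][5])
E
```

```text
[563.15765891 -72.12740349 124.74347396] [-1.78577555  0.18663341 14.82041858] [0.02383581 0.34655452 0.00884113] -0.2147205375294121
```

carry_out([
  [0,0,0,-4,0.5],
  [0,0,0,-4,0.5],
  [0,0,0,-4,0.5],
  [0,0,0,0,0.5],
])

```text
clock: 11.6
ee_pos: [563.2, -72.2, 124.8]
orientation: [0.001, 0.627, 0.779, 0.001]
contact_force: [-1.7, -0.1, 13.8]
finger_gap: 53.5
finger_force: 40.0
```

```bash
python3 - <<'E'
from h import *
s=r.get_state();print(s["ee_pos"],s["contact_force"],s["wrist_torque"],s["qpos"][5])
E
```

```text
[563.24368605 -72.19873557 124.78323131] [-1.69556058 -0.14081775 13.83377453] [-0.05137677  0.25786685  0.10596469] -0.42480186674004644
```

carry_out([
  [0,0,0,-5,0.5],
  [0,0,0,-5,0.5],
  [0,0,0,-5,0.5],
  [0,0,0,-5,0.5],
  [0,0,0,0,0.5],
])

```text
clock: 12.1
ee_pos: [563.3, -72.2, 124.8]
orientation: [0.001, 0.482, 0.876, 0.0]
contact_force: [-1.3, 1.5, 14.2]
finger_gap: 53.1
finger_force: 40.0
```

carry_out([
  [0,0,0,-5,0.5],
  [0,0,0,-5,0.5],
  [0,0,0,-3,0.5],
  [0,0,0,0,0.5],
  [0,0,0,0,0.5],
])

```text
clock: 12.6
ee_pos: [563.1, -72.0, 124.7]
orientation: [0.001, 0.381, 0.925, 0.0]
contact_force: [-2.2, 1.4, 14.0]
finger_gap: 53.0
finger_force: 40.0
```

```bash
python3 - <<'E'
from h import *
s=r.get_state();print(s["ee_pos"],s["contact_force"],s["wrist_torque"],s["qpos"][5])
E
```

```text
[563.05386756 -72.04229779 124.69543435] [-2.19275361  1.42494501 14.02182157] [0.1480026  0.31803778 0.05402849] -0.998565877886647
```

carry_out([
  [0,0,-0.001,0,0.5],
  [0,0,-0.001,0,0.5],
  [0,0,-0.001,0,0.5],
  [0,0,-0.001,0,0.5],
  [0,0,-0.001,0,0.5],
  [0,0,-0.001,0,0.5],
  [0,0,0,0,0.5],
  [0,0,0,0,0.5],
])

```text
clock: 13.4
ee_pos: [562.2, -71.9, 129.2]
orientation: [-0.0, 0.381, 0.925, -0.0]
contact_force: [-0.2, 0.2, -1.1]
finger_gap: 52.9
finger_force: 40.0
```

carry_out([
  [0,0,-0.001,0,0.5],
  [0,0,-0.001,0,0.5],
  [0,0,0,0,0.5],
])

```text
clock: 13.7
ee_pos: [562.5, -72.0, 131.7]
orientation: [0.0, 0.381, 0.925, 0.0]
contact_force: [0.3, 0.3, 0.1]
finger_gap: 53.1
finger_force: 40.0
```

The cap is free. The bottle stood about 7.5 mm high, so the fingertips now reach some 9 mm below the cap's lower edge, too far for a gentle set-down in the tray. I rest the cap loosely back on the neck and regrip it higher.

carry_out([
  [0,0,0.001,0,0.5],
  [0,0,0.001,0,0.5],
  [0,0,0.001,0,0.5],
  [0,0,0,0,0.5],
  [0,0,0,0,0.5],
  [0,0,0,0,0.5],
])

```text
clock: 14.3
ee_pos: [562.4, -72.0, 128.6]
orientation: [0.0, 0.381, 0.925, 0.0]
contact_force: [0.1, 0.5, -1.0]
finger_gap: 53.4
finger_force: 40.0
```

carry_out([
  [0,0,0,0,0.6],
  [0,0,0,0,0.62],
  [0,0,0,0,0.64],
  [0,0,0,0,0.66],
  [0,0,0,0,0.68],
  [0,0,0,0,0.7],
  [0,0,0,0,0.8],
], newtons=20)

```text
clock: 15.0
ee_pos: [562.4, -72.0, 128.6]
orientation: [0.0, 0.381, 0.925, 0.0]
contact_force: [0.0, 0.1, -0.3]
finger_gap: 69.1
finger_force: 0.0
```

carry_out([
  [0,0,-0.004,0,0.8],
  [0,0,-0.004,0,0.8],
  [0,0,-0.004,0,0.8],
  [0,0,-0.003,0,0.8],
  [0,0,0,0,0.8],
  [0,0,0,0,0.8],
])

```text
clock: 15.6
ee_pos: [562.4, -72.0, 143.6]
orientation: [0.0, 0.381, 0.925, 0.0]
contact_force: [-0.4, -0.3, -0.2]
finger_gap: 74.4
finger_force: 0.0
```

```bash
python3 - <<'E'
from h import *
s=r.get_state();T=wristT(s)
a=save("wrist","pics/w2.png")[:,:,::-1];b=save("scene","pics/s3.png")[:,:,::-1]
print(s["ee_pos"],proj("wrist",[[562.8,-72,z] for z in(157,167,172)],T),proj("scene",[[562.8,-72,z] for z in(137,167,172)]))
m=np.hstack([cv2.resize(a[100:440,120:520],(400,340)),cv2.resize(b[180:265,230:330],(400,340),interpolation=3)])
cv2.imwrite("pics/m3.png",np.clip(m.astype(float)*1.5+10,0,255).astype(np.uint8))
E
```

```text
[562.39677586 -72.01375313 143.58957812] [[317.87588576 318.40415298]
 [318.00761863 329.47688724]
 [318.07979327 335.54469997]] [[275.74535491 224.7089365 ]
 [274.03354228 212.95161246]
 [273.73855038 210.92354082]]
```

View pics/m3.png

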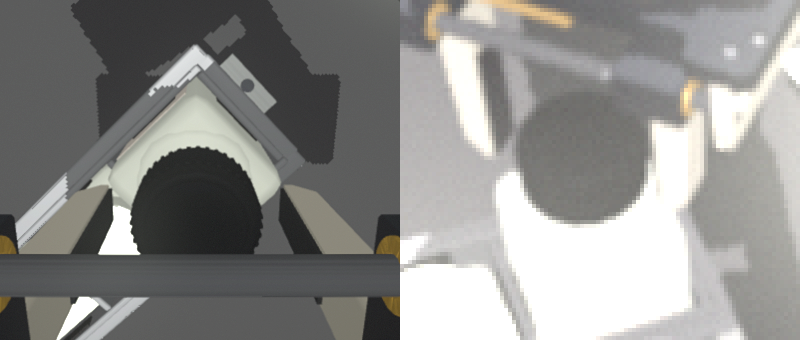

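The picture shows the cap upright on the neck, centred between the fingers, with the tips now about 6 mm above its lower edge. Next I grip and lift.

carry_out([
  [0,0,0,0,0.5],
  [0,0,0,0,0.5],
  [0,0,0,0,0.5],
  [0,0,0,0,0.5],
  [0,0,0,0,0.5],
  [0,0,0,0,0.5],
], newtons=20)

```text
clock: 16.3
ee_pos: [562.4, -72.0, 143.5]
orientation: [-0.0, 0.381, 0.925, -0.0]
contact_force: [0.1, 0.1, 0.1]
finger_gap: 53.6
finger_force: 20.0
```

carry_out([
  [0,0,-0.001,0,0.5],
  [0,0,-0.001,0,0.5],
  [0,0,-0.001,0,0.5],
  [0,0,-0.001,0,0.5],
  [0,0,0,0,0.5],
  [0,0,0,0,0.5],
])

```text
clock: 16.9
ee_pos: [562.4, -72.0, 147.5]
orientation: [-0.0, 0.381, 0.925, -0.0]
contact_force: [0.2, 0.1, -0.7]
finger_gap: 53.4
finger_force: 20.0
```

carry_out([
  [0,0,-0.004,0,0.5],
  [0,0,-0.006,0,0.5],
  [0,0,-0.01,0,0.5],
  [0,0,-0.01,0,0.5],
  [0,0,-0.01,0,0.5],
  [0,0,-0.01,0,0.5],
  [0,0,-0.005,0,0.5],
  [0,0,0,0,0.5],
])

```text
clock: 17.7
ee_pos: [562.7, -72.0, 203.4]
orientation: [0.001, 0.381, 0.925, 0.0]
contact_force: [-0.3, 0.2, -1.1]
finger_gap: 53.5
finger_force: 20.0
```

```bash
python3 - <<'E'
from h import *
d,s=delta((501,184,100));print(d,s["ee_pos"],s["contact_force"])
b=save("scene","pics/s4.png")[:,:,::-1]
cv2.imwrite("pics/m4.png",cv2.resize(b[120:330,130:460],None,fx=2.2,fy=2.2,interpolation=3))
E
```

```text
[224.3 138.1 103.3] [562.71322057 -72.04477294 203.40851975] [-0.25692354  0.24955697 -1.09724202]
```

View pics/m4.png

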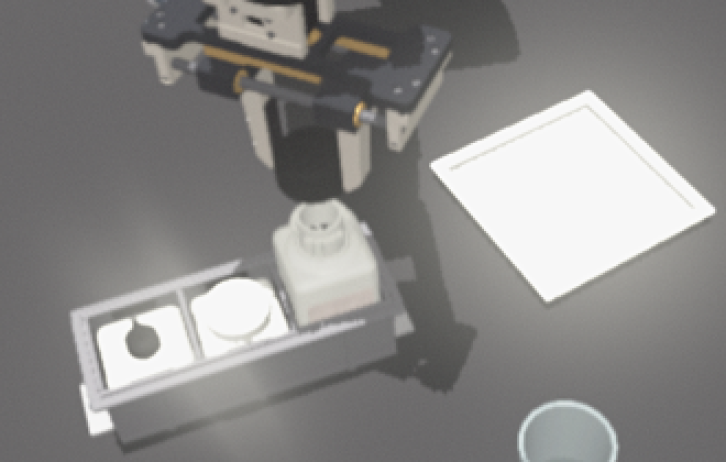

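The cap hangs level in the gripper, and the bottle stands open in its cell. I carry the cap to the tray.

carry_out([
  [0.014,0.009,0,0,0.5],
  [0.028,0.017,0,0,0.5],
  [0.028,0.017,0,0,0.5],
  [0.028,0.017,0,0,0.5],
  [0.028,0.017,0,0,0.5],
  [0.028,0.017,0,0,0.5],
  [0.028,0.017,0,0,0.5],
  [0.028,0.018,0,0,0.5],
  [0.014,0.009,0,0,0.5],
  [0,0,0,0,0.5],
  [0,0,0,0,0.5],
])

```text
clock: 18.85
ee_pos: [500.2, 184.1, 202.2]
orientation: [-0.0, 0.381, 0.925, -0.0]
contact_force: [-0.3, -1.2, -0.6]
finger_gap: 53.6
finger_force: 20.0
```

carry_out([
  [0,0,0.015,0,0.5],
  [0,0,0.03,0,0.5],
  [0,0,0.03,0,0.5],
  [0,0,0.03,0,0.5],
  [0,0,0.03,0,0.5],
  [0,0,0.025,0,0.5],
  [0,0,0.015,0,0.5],
  [0,0,0.007,0,0.5],
  [0,0,0,0,0.5],
  [0,0,0,0,0.5],
])

```text
clock: 19.85
ee_pos: [501.2, 183.6, 21.2]
orientation: [0.0, 0.381, 0.924, 0.0]
contact_force: [-0.3, 0.1, -0.4]
finger_gap: 53.5
finger_force: 20.0
```

```bash
python3 - <<'E'
from h import *
s=r.get_state();print(s["ee_pos"],s["contact_force"])
a=save("scene","pics/s5.png")[:,:,::-1]
cv2.imwrite("pics/m5.png",cv2.resize(a[120:270,300:480],None,fx=4,fy=4,interpolation=3))
E
```

```text
[501.15558442 183.57525718  21.20209392] [-0.33267358  0.09049133 -0.43275702]
```

View pics/m5.png

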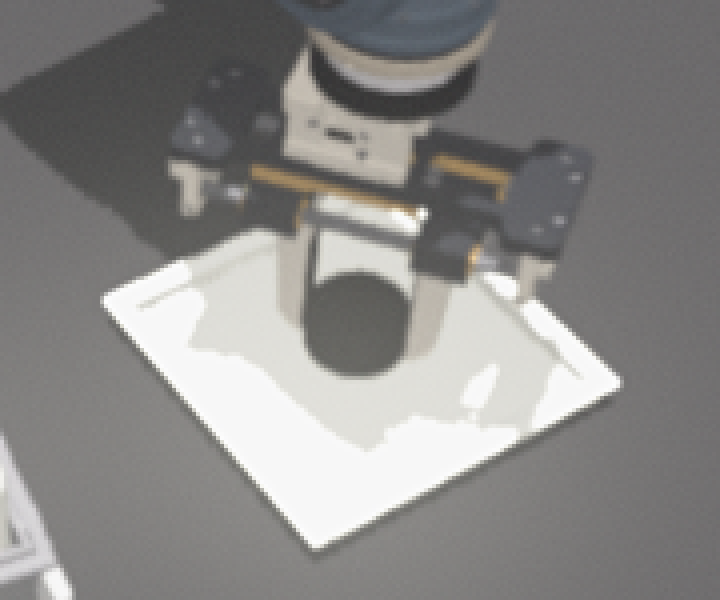

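The cap is over the middle of the tray and roughly 10 mm above its floor. I lower it slowly until it touches.

carry_out([
  [0,0,0.002,0,0.5],
  [0,0,0.002,0,0.5],
  [0,0,0.001,0,0.5],
  [0,0,0.001,0,0.5],
  [0,0,0,0,0.5],
])

```text
clock: 20.4
ee_pos: [500.6, 183.8, 14.4]
orientation: [-0.0, 0.381, 0.925, -0.0]
contact_force: [0.1, 0.4, 0.6]
finger_gap: 53.4
finger_force: 20.0
```

carry_out([
  [0,0,0.0005,0,0.5],
  [0,0,0.0005,0,0.5],
  [0,0,0.0005,0,0.5],
  [0,0,0.0005,0,0.5],
  [0,0,0,0,0.5],
])

```text
clock: 20.9
ee_pos: [500.7, 183.8, 12.5]
orientation: [-0.0, 0.381, 0.925, -0.0]
contact_force: [0.4, 0.4, -0.9]
finger_gap: 53.0
finger_force: 20.0
```

carry_out([
  [0,0,0.0005,0,0.5],
  [0,0,0.0005,0,0.5],
  [0,0,0,0,0.5],
])

```text
clock: 21.2
ee_pos: [500.6, 183.7, 11.5]
orientation: [-0.0, 0.381, 0.925, -0.0]
contact_force: [-0.2, 0.4, -0.8]
finger_gap: 53.6
finger_force: 20.0
```

carry_out([
  [0,0,0.0005,0,0.5],
  [0,0,0,0,0.5],
  [0,0,0,0,0.5],
])

```text
clock: 21.5
ee_pos: [500.7, 183.8, 11.4]
orientation: [-0.0, 0.381, 0.925, -0.0]
contact_force: [-1.5, -0.6, 5.3]
finger_gap: 53.5
finger_force: 20.0
```

carry_out([
  [0,0,0.0005,0,0.5],
  [0,0,0,0,0.5],
  [0,0,0,0,0.5],
])

```text
clock: 21.8
ee_pos: [500.7, 183.8, 11.3]
orientation: [0.0, 0.381, 0.925, 0.0]
contact_force: [-4.4, -1.5, 11.9]
finger_gap: 53.5
finger_force: 20.0
```

carry_out([
  [0,0,0.0005,0,0.5],
  [0,0,0,0,0.5],
  [0,0,0,0,0.5],
])

```text
clock: 22.1
ee_pos: [500.7, 183.8, 11.3]
orientation: [0.0, 0.381, 0.925, -0.0]
contact_force: [-7.0, -1.8, 19.2]
finger_gap: 53.2
finger_force: 20.0
```

carry_out([
  [0,0,-0.0007,0,0.5],
  [0,0,-0.0006,0,0.5],
  [0,0,0,0,0.5],
])

```text
clock: 22.4
ee_pos: [500.7, 183.8, 11.4]
orientation: [0.0, 0.381, 0.925, 0.0]
contact_force: [-1.0, -0.3, 2.5]
finger_gap: 53.7
finger_force: 20.0
```

carry_out([
  [0,0,0,0,0.6],
  [0,0,0,0,0.65],
  [0,0,0,0,0.7],
  [0,0,0,0,0.75],
  [0,0,0,0,0.8],
  [0,0,0,0,0.9],
  [0,0,0,0,0.9],
  [0,0,0,0,0.9],
])

```text
clock: 23.2
ee_pos: [500.7, 183.8, 11.3]
orientation: [0.0, 0.381, 0.925, 0.0]
contact_force: [-0.6, 0.0, 0.1]
finger_gap: 83.5
finger_force: 0.0
```

carry_out([
  [0,0,-0.005,0,0.9],
  [0,0,-0.015,0,0.9],
  [0,0,-0.02,0,0.9],
  [0,0,-0.03,0,0.9],
  [0,0,-0.04,0,0.9],
  [0,0,-0.04,0,0.9],
  [0,0,-0.02,0,0.9],
  [0,0,0,0,0.9],
  [0,0,0,0,0.9],
  [0,0,0,0,0.9],
])

```text
clock: 24.2
ee_pos: [500.0, 183.6, 180.4]
orientation: [-0.001, 0.381, 0.925, -0.001]
contact_force: [0.4, -0.4, -1.1]
finger_gap: 83.5
finger_force: 0.0
```

```bash
python3 - <<'E'
from h import *
s=r.get_state();print(s["ee_pos"],s["contact_force"],proj("scene",[500.7,183.8,20]))
a=save("scene","pics/s6.png")[:,:,::-1]
cv2.imwrite("pics/m6.png",cv2.resize(a[130:390,140:480],None,fx=2.2,fy=2.2,interpolation=3))
E
```

```text
[500.00436183 183.57900669 180.3742786 ] [ 0.44753552 -0.36707741 -1.13983701] [[388.13400699 203.02491554]]
```

View pics/m6.png

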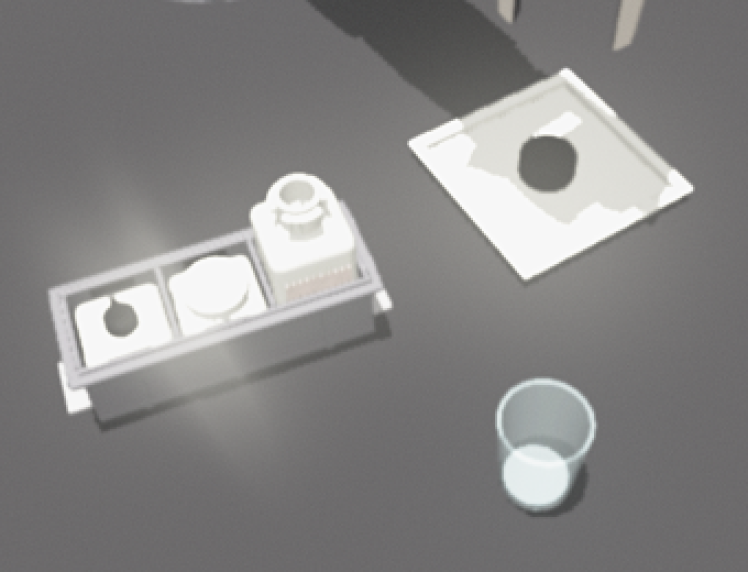

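The cap stands top up near the middle of the tray at crop pixel (548, 163). The bottle is open in its cell, and the other two bottles and the beaker haven't moved.

```bash
python3 -c "
from plant import ticket
print(ticket.close_job())"
```

```text
the job is handed in; nothing more can be done
None
```

The bottle is open and still standing in its cell, the cap stands top up near the middle of the tray, and the job is handed in; turning took about 15 N of press, but lowering the cap into the tray briefly reached 19 N, a firmer touch than I intended.

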